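# Ballast the staking stand and thread a plant stake through its collars

### The arm

A 6-joint arm with a two-finger parallel gripper is mounted at the origin on the work surface. World frame = base frame: x ahead of the robot, y to its left, z up, the work surface at z = 0. Lengths are in m, angles in rad, forces in N, time in s.
With the tool pointing down it reaches from about 0.325 to 0.9 m from the base axis. Payload 3.5 kg.
Tool frame: the origin (TCP) lies on the centre line of the jaws, within the pads' length; the fingertips stand 25 mm ahead of it and the grasp point (between the pads) lies 6 mm ahead of it (bot.finger_overhang is the distance from the TCP to the fingertips, in m); z points along the fingers, x is the direction in which the jaws open and shut, and the axes are right-handed (so a half turn about z gives the same grasp; the last joint's range is limited). The gripper opens to 85 mm and grips with 20 to 120 N. Pads are 22 mm wide; open, the fingers measure 114 mm over their backs; the gripper's body (76 mm by 85 mm) begins 54 mm behind the grasp point. The pads swing forward as they close: fully open they stand 13 mm farther back than shut.
Start: joints at [1.169, 0.276, -0.026, 1.268, 0, 1.467], TCP at [0.184, 0.597, 0.256] pointing down, gripper open.
Joint ranges: [-3.12, 3.12], [-0.85, 1.88], [-1.08, 1.24], [-1.95, 2.15], [-1.57, 1.53], [-3.14, 3.14]. Speed limits (rad/s): [2.57, 2.57, 3.14, 3.14, 3.14, 3.14].

### API

Orientations are given as [roll, pitch, yaw] about the fixed x, y, z axes, in that order (R = Rz(yaw) Ry(pitch) Rx(roll)).
In Python, from station import bot gives the robot as it stands. Calls block until the motion is done:
- bot.move_ptp(position, orientation): joint-space move of the TCP to a pose.
- bot.move_linear(position, rot=None, velocity=0.15): straight line of the TCP; rot=None keeps the orientation; velocity is the mean speed in m/s.
- bot.set_joints(angles): joint-space move.
- bot.command_gripper(opening): finger opening in m; the grip force is fixed at half the most; returns when the fingers have stopped.
- bot.pause(seconds).
- bot.ik(position, orientation): joint angles nearest the present ones, or None.
- bot.capture(name): name is "side" or "top" or "wrist"; returns a dict with "image" (384x512x3 uint8, blue, green, red), "fx", "fy", "cx", "cy" (pixels), "rvec" (rotation vector, rad) and "tvec" (3), from world to camera coordinates, as OpenCV has them; the wrist camera has in their place "tool_from_camera" (4x4, takes a point from camera to tool coordinates, whose origin is the TCP and whose axes are the tool frame's). Camera axes: x right, y down, z forward; pixel columns grow to the right and rows downward; lengths in m; the calibration is good to about 2 mm. A picture is of the moment at which its call begins: read the wrist's pose just before it. There is no depth.
A pose or a line that the arm cannot do raises bot.IKError and nothing moves.
- bot.sign_off(): hands the job in, once; it reports no verdict.
Readings, each from a call of its own:
- bot.read_time(): time.
- bot.read_qpos(): joint angles.
- bot.read_dq(): joint speeds.
- bot.read_joint_efforts(): joint torques, N m.
- bot.read_tool_pos(): TCP position.
- bot.read_tcp_rot(): TCP orientation.
- bot.read_contact_force(): force on the tool from outside, world axes, zero at the start.
- bot.read_wrist_torque(): the same for the moment, N m.
- bot.read_width(): finger opening in m.
Only numpy, scipy, OpenCV 4.12 (cv2) and the standard library are available. Lean on these libraries where they do the work, as an engineer would, in place of code of your own. Each camera call takes 0.05 s, during which the arm holds its last target.

### The job

Stack the loose blue ballast plate squarely on the dark plate lying on the foot of the staking stand, and let go of it. Then draw the thin green plant stake out of its holder, thread it from above through the upper and then the lower brass collar, and finish while still holding it there upright and at rest, through both collars, its foot inside the black pot but clear of the pot's floor, so that a colleague can fill the pot around it. Leave the thick brown stake and the other things on the table alone.

Things in the scene. Friction and masses are not known exactly. Their poses are not given: they have to be found in the camera images.
- plate_center (a point): blue steel ballast plate, loose, 80 (its x) x 60 (its y) x 12 (z) mm, about 0.4 kg, lying flat on the table at a random yaw; this point is its centre, 6 mm above its underside; z up
- under_plate_center (a point): identical but dark grey steel plate, loose, lying flat on the stand's foot (the foot is 6 mm thick, so the plate's top is 18 mm above the table), its axes about parallel with the stand's; this point is its centre, same axes as the blue plate (x along the 80 mm)
- stand_axis (a point): staking stand, fixed at a random place and yaw; this point is on the common vertical axis of its two collars, at table height; z up, y towards its steel post (16 mm thick, at y = +65 mm, top 140 mm above the table; arms join it to the collars). Its foot is a grey plate 6 mm thick, from x = -60 to 60 and y = -210 to 95 mm; the dark plate lies on it at about x = 0, y = -150 mm
- upper_collar (a point): centre of the mouth (top face, 132 mm above the table) of the upper brass collar, axes as the stand's. Outside 32 mm, bore 17 mm, 12 mm thick (from 120 to 132 mm above the table)
- lower_collar (a point): centre of the mouth (top face, 84 mm above the table) of the lower brass collar, same sizes (from 72 to 84 mm above the table), axes as the stand's
- pot_floor (a point): centre of the inner floor, 10 mm above the table, of the empty black plant pot fixed on the stand below the collars, on the same axis; its rim is 60 mm across and 61 mm above the table
- green_stake_center (a point): thin green plant stake with a yellow top end, loose, a plain round rod of 12 mm diameter, 190 mm long, about 40 g, with a rounded foot; upright in the 14 mm bore of a fixed pale wooden holder (round, 52 mm across, bottom flange 68 mm, top 60 mm above the table), its foot 8 mm above the table. This point is its middle, 95 mm from its foot; z to its top
- green_stake_foot (a point): the bottom end of the green stake, on its axis; z along the rod to its top
- brown_stake_center (a point): thick brown wooden stake, 20 mm diameter, 180 mm long, upright in a darker holder of the same size; too thick for the collars, to be left alone. This point is its middle. The two holders swap places at random
- bowl: white bowl, 120 mm across, 50 mm high, standing by; origin at the underside
- white_bottle: white bottle with red cap, 44 mm across, 130 mm high, standing by; origin at the underside
- green_bottle: green bottle, 84 mm across, 200 mm high, standing by; origin at the underside
- sprayer: clear spray bottle with pink head, 72 mm across, about 190 mm high, standing by; origin at the underside
- nursery_pot: black plastic pot, 80 mm across, 75 mm high, standing by; origin at the underside
Mind the look-alikes: they are no part of the job. Of the things shaped like the part that bears under_plate_center, the dark steel one is meant.

How it is judged:
On the way, in this order (a step that is already met when the one before it is completed fails the run):
1. the blue plate lies squarely on the dark plate on the stand's foot, let go (horizontal distance between plate_center and under_plate_center below 0.008 m and z of plate_center in the frame of under_plate_center between 0.01 and 0.014 m and angle between the x axis of plate_center and the x axis of under_plate_center, either way round below 0.12 rad and angle between the z axis of plate_center and the z axis of under_plate_center, either way round below 0.05 rad and contact force between the fingers and plate below 0.05 N and linear speed of plate below 0.02 m/s and x of under_plate_center in the frame of stand_axis between -0.02 and 0.02 m and y of under_plate_center in the frame of stand_axis between -0.17 and -0.13 m), for 0.2 s.
2. the green stake's foot has passed down through the upper collar (horizontal distance between green_stake_foot and stand_axis below 0.008 m and z of green_stake_foot in the frame of stand_axis below 0.118 m and angle between the z axis of green_stake_foot and the z axis of stand_axis, either way round below 0.2 rad), for 0.05 s.
3. the green stake's foot has passed on through the lower collar (horizontal distance between green_stake_foot and stand_axis below 0.008 m and z of green_stake_foot in the frame of stand_axis below 0.07 m and angle between the z axis of green_stake_foot and the z axis of stand_axis, either way round below 0.12 rad), for 0.05 s.
At the end, for the whole second after the job is handed in: Fingers hold the green stake (over 1 N) at rest, upright within 0.12 rad, its foot within 8 mm of the collar axis and 13 to 58 mm above the table. Blue plate released on the dark one, centres within 8 mm, parallel within 0.12 rad; dark plate within 20 mm of its place on the foot (all of step 1 and horizontal distance between green_stake_foot and stand_axis below 0.008 m and z of green_stake_foot in the frame of stand_axis between 0.013 and 0.058 m and angle between the z axis of green_stake_foot and the z axis of stand_axis, either way round below 0.12 rad and contact force between the fingers and green_stake above 1 N and linear speed of green_stake below 0.02 m/s); the arm keeps its last pose, push and grip.
It fails at once if one of the other things on the table is moved over 30 mm (distance of any of bowl, white_bottle, green_bottle, sprayer, nursery_pot from where it was at the start of the episode above 0.03 m).
It fails at once if the thick brown stake is taken or moved over 30 mm (distance of brown_stake_center from where it was at the start of the episode above 0.03 m).
It also fails if it takes over 61 s, if anything falls off the work surface, if the arm or the gripper's body presses on something with over 40 N, if the wrist force passes 120 N, or if a joint passes its speed limit or range.

## Working session

There is one attempt and no reset: what is moved stays moved. The work goes in short steps, each a Python script; the robot and the scene stay as the last script left them, time stands still between calls to the robot, and variables do not carry over. Pictures are saved under pics/ and viewed, and the job is handed in when it is done.

```bash
ls; mkdir -p pics; python3 - <<'E'
from station import bot
import cv2
print(bot.read_time(),bot.read_tool_pos(),bot.read_tcp_rot(),bot.finger_overhang)
for n in ["side","top","wrist"]:
    c=bot.capture(n); cv2.imwrite(f"pics/{n}0.png",c["image"])
    print(n,{k:v for k,v in c.items() if k!="image"})
E
```

```text
pics
0.0 [0.18370945 0.5966202  0.25513785] [-3.14138323e+00  2.26215719e-03  1.27200517e+00] 0.025
side {'fx': 402.4222924175196, 'fy': 402.4222924175196, 'cx': 249.1500205264972, 'cy': 194.49668910633747, 'rvec': array([ 0.15708633, -2.68982569,  1.51329002]), 'tvec': array([0.55358737, 0.14320699, 1.51104609])}
top {'fx': 421.5464680266434, 'fy': 421.5464680266434, 'cx': 253.00793508387247, 'cy': 193.35498592003913, 'rvec': array([ 2.15051489, -2.19194342,  0.11086447]), 'tvec': array([-0.00438553,  0.54158046,  1.5259562 ])}
wrist {'fx': 270.01648620396065, 'fy': 270.01648620396065, 'cx': 256.4851565488459, 'cy': 191.60841041117365, 'tool_from_camera': array([[ 9.99999428e-01, -1.06909901e-03,  1.98787557e-05,
         2.16693300e-03],
       [ 1.00633270e-03,  9.47249216e-01,  3.20496351e-01,
        -8.26107090e-02],
       [-3.61472467e-04, -3.20496147e-01,  9.47249750e-01,
        -1.16863262e-01],
       [ 0.00000000e+00,  0.00000000e+00,  0.00000000e+00,
         1.00000000e+00]])}
```

View pics/side0.png

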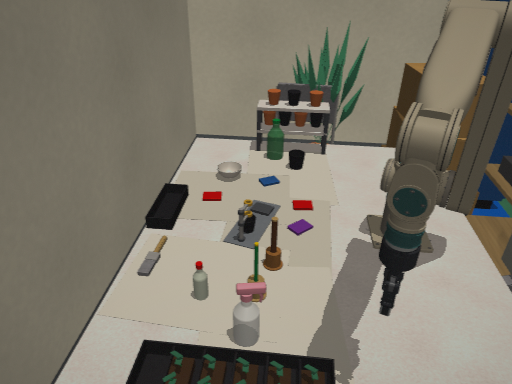

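View pics/top0.png

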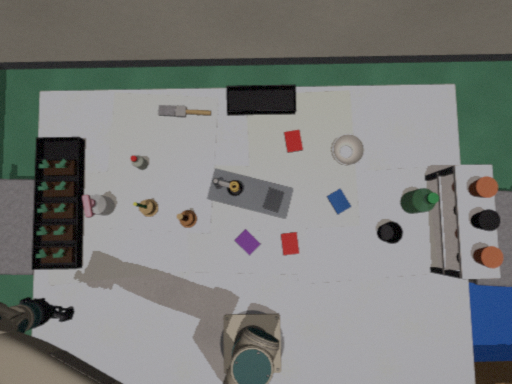

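View pics/wrist0.png

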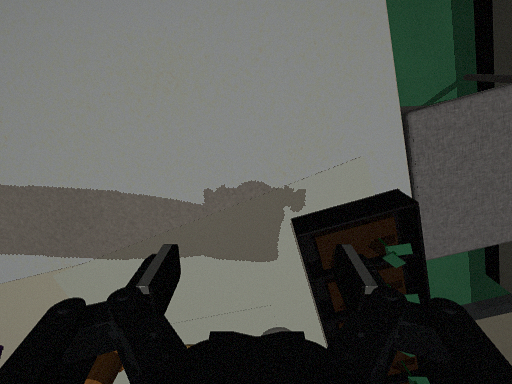

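The top view shows candidates for the loose plate: blue (339,201), purple (247,242) and red (293,141) and (290,243). The dark plate on the foot is at (274,200), the stand post and collars are around (225,184), the green stake is at (145,206) and the brown one at (186,218). I'll compute positions and enlarge a crop to confirm.

```bash
cat > h.py <<'E'
from station import bot
import cv2, numpy as np
from scipy.spatial.transform import Rotation as Rn
def fixed(c):
    R,_=cv2.Rodrigues(np.array(c["rvec"])); t=np.array(c["tvec"]); return R.T, -R.T@t   # world_from_cam
def wristcap():
    p=np.array(bot.read_tool_pos()); r=bot.read_tcp_rot(); c=bot.capture("wrist")
    T=np.eye(4); T[:3,:3]=Rn.from_euler("xyz",r).as_matrix(); T[:3,3]=p
    M=T@c["tool_from_camera"]; return c,M[:3,:3],M[:3,3]
def rays(c,R,px):
    px=np.atleast_2d(px).astype(float)
    d=np.c_[(px[:,0]-c["cx"])/c["fx"],(px[:,1]-c["cy"])/c["fy"],np.ones(len(px))]@R.T
    return d/np.linalg.norm(d,axis=1,keepdims=True)
def plane(c,R,o,px,z):
    d=rays(c,R,px); return o+d*((z-o[2])/d[:,2:3])
def proj(c,R,o,P):
    q=(np.atleast_2d(P)-o)@R; return np.c_[c["fx"]*q[:,0]/q[:,2]+c["cx"],c["fy"]*q[:,1]/q[:,2]+c["cy"]]
def tri(o1,d1,o2,d2):
    A=np.c_[d1,-d2]; s=np.linalg.lstsq(A,o2-o1,rcond=None)[0]; a=o1+s[0]*d1;b=o2+s[1]*d2
    return (a+b)/2,np.linalg.norm(a-b)
def crop(img,x0,y0,w,h,s,name): cv2.imwrite(name,cv2.resize(img[y0:y0+h,x0:x0+w],None,fx=s,fy=s,interpolation=cv2.INTER_CUBIC))
E
python3 - <<'E'
from h import *
t=cv2.imread("pics/top0.png"); s=cv2.imread("pics/side0.png")
crop(t,120,120,250,150,3.2,"pics/topz.png"); crop(s,170,130,190,200,3,"pics/sidez.png")
c=bot.capture("top");R,o=fixed(c)
print(o)
for n,p,z in [("blue",(339,201),.012),("purple",(247,242),.012),("dark",(274,200),.018),("coll",(234,187),.132),("green",(140,206),.198),("brown",(182,216),.19),("ylw",(138,160),0.1),("nurs",(390,232),.07),("bowl",(347,150),.05),("gb",(425,200),.1),("spray",(95,205),.1)]:
    print(n,plane(c,R,o,p,z).round(3))
E
```

```text
[ 0.38682338 -0.00966642  1.57230569]
blue [[ 0.508 -0.334  0.012]]
purple [[0.364 0.011 0.012]]
dark [[ 0.516 -0.092  0.018]]
coll [[0.554 0.051 0.132]]
green [[0.49  0.356 0.198]]
brown [[0.455 0.22  0.19 ]]
ylw [[0.66 0.39 0.1 ]]
nurs [[ 0.39  -0.498  0.07 ]]
bowl [[ 0.692 -0.362  0.05 ]]
gb [[ 0.499 -0.617  0.1  ]]
spray [[0.504 0.539 0.1  ]]
```

View pics/topz.png

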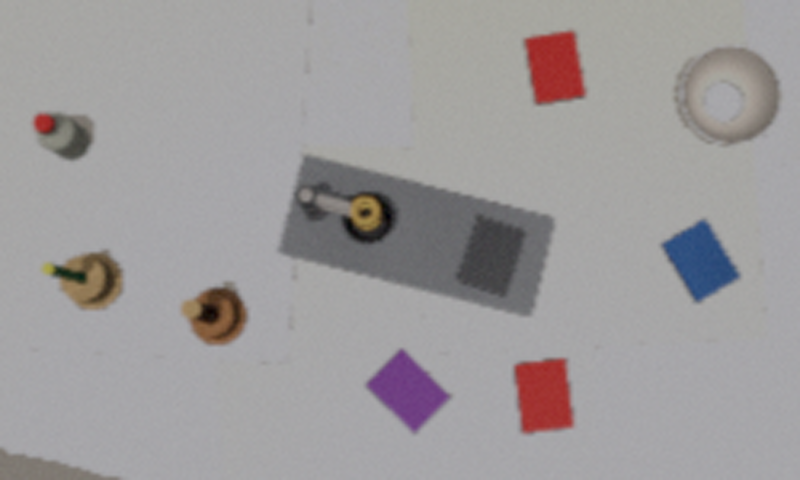

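View pics/sidez.png

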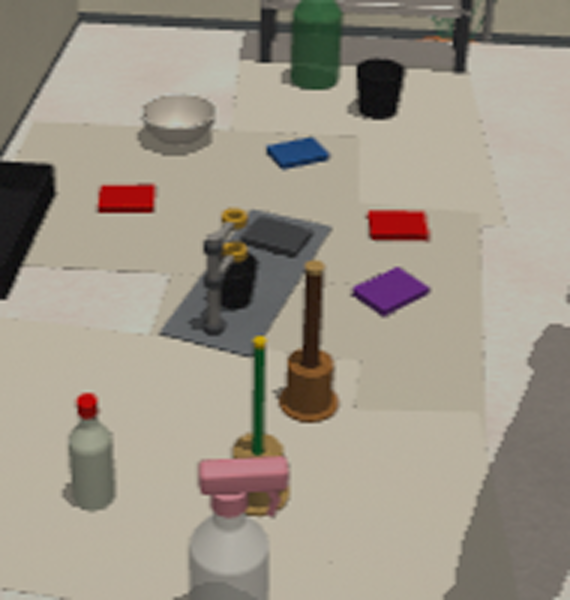

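Confirmed in the crop. The blue plate (top 339,201, side 269,181) is the only blue one, since the others are red or purple. The dark steel plate is the one on the foot. The green stake is thin with a yellow top and stands in the pale holder; the brown one is thicker, in a dark holder. Next I take coarse plate poses and heights from the two fixed views.

```bash
cat >> h.py <<'E'
def bluemask(img):
    h=cv2.cvtColor(img,cv2.COLOR_BGR2HSV); return cv2.inRange(h,(104,110,40),(122,255,255))
def blobs(m,amin=40):
    cs,_=cv2.findContours(m,cv2.RETR_EXTERNAL,cv2.CHAIN_APPROX_NONE); return sorted([k for k in cs if cv2.contourArea(k)>amin],key=cv2.contourArea,reverse=True)
def cen(k):
    M=cv2.moments(k); return np.array([M["m10"]/M["m00"],M["m01"]/M["m00"]])
def rect_on(c,R,o,k,z):
    P=plane(c,R,o,k.reshape(-1,2),z); (ctr,(a,b),ang)=cv2.minAreaRect((P[:,:2]*1000).astype(np.float32))
    # direction of long side
    ang=np.deg2rad(ang); 
    if b>a: ang+=np.pi/2; a,b=b,a
    return np.array(ctr)/1000,(a,b),(ang+np.pi/2)%np.pi-np.pi/2
E
python3 - <<'E'
from h import *
ct=bot.capture("top");Rt,ot=fixed(ct); cs=bot.capture("side");Rs,os_=fixed(cs)
for k in blobs(bluemask(ct["image"])): print("top",cen(k),cv2.contourArea(k),rect_on(ct,Rt,ot,k,.012))
for k in blobs(bluemask(cs["image"])): print("side",cen(k),cv2.contourArea(k))
E
```

```text
top [491.15068649 322.07867601] 2925.5 (array([ 0.0589346 , -0.86101648]), (277.6343994140625, 152.92578125), np.float64(-0.08006540817019658))
top [338.5 201. ] 269.0 (array([ 0.5084585 , -0.33169989]), (74.58076477050781, 54.7637825012207), np.float64(0.5065084719349335))
side [490.00970149 198.94253731] 670.0
side [502.88542569 141.78008658] 577.5
side [268.59545455 180.58181818] 110.0
```

```bash
python3 - <<'E'
from h import *
for p,y in [((.508,-.332,.2),-1.064),((.508,-.332,.2),2.078),((.516,-.092,.2),1.31),((.516,-.092,.2),-1.83)]:
    q=bot.ik(p,[np.pi,0,y]); print(y,None if q is None else np.round(q,2))
# go to view that sees stand on the way: midway over dark plate
bot.move_ptp([.516,-.10,.25],[np.pi,0,1.31]); c,R,o=wristcap(); cv2.imwrite("pics/w1.png",c["image"]); np.savez("w1.npz",R=R,o=o)
print(bot.read_time(),o)
bot.move_ptp([.508,-.332,.16],[np.pi,0,-1.064+np.pi]); c,R,o=wristcap(); cv2.imwrite("pics/w2.png",c["image"]);np.savez("w2.npz",R=R,o=o)
print(bot.read_time(),o,bot.read_qpos())
E
```

```text
-1.064 [-0.69  0.28 -0.15  1.15  0.    1.95]
2.078 [-0.69  0.28 -0.15  1.15  0.   -1.19]
1.31 [-0.3   0.14 -0.32  1.11  0.   -0.04]
-1.83 [-0.3   0.14 -0.32  1.11  0.    3.1 ]
3.075 [ 0.43694854 -0.07606887  0.36684984]
4.1833 [ 0.43665573 -0.3693119   0.27702645] [-6.83897054e-01  3.08796023e-01 -1.92951252e-01  1.06858300e+00
  4.40819881e-04 -1.19138549e+00]
```

View pics/w1.png

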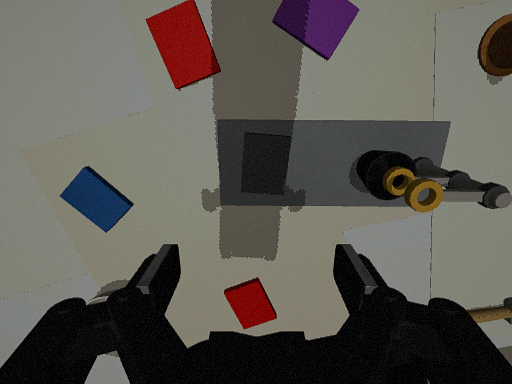

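View pics/w2.png

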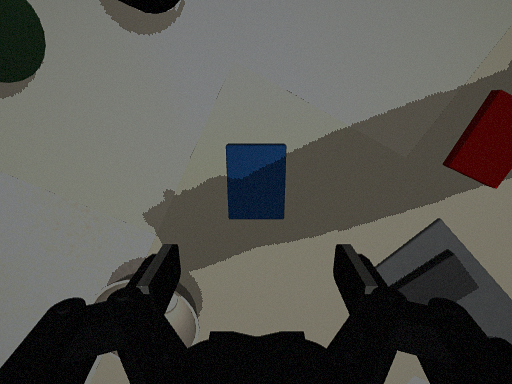

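w1 shows blue at (97,198), dark plate at (266,163), and collar mouths at (424,194) upper and (399,181) lower. w2 shows the blue plate square to the jaws at about (257,182). Now I triangulate it between the two.

```bash
python3 - <<'E'
from h import *
c=bot.capture("wrist")
def ld(n):
    z=np.load(n+".npz"); return cv2.imread(f"pics/{n}.png"),z["R"],z["o"]
def sub(img,top=True):
    h=cv2.cvtColor(img,cv2.COLOR_BGR2HSV); return h
for n in ["w1","w2"]:
    img,R,o=ld(n); m=cv2.inRange(cv2.cvtColor(img,cv2.COLOR_BGR2HSV),(104,130,30),(122,255,255)); 
    k=blobs(m)[0]; print(n,cen(k),cv2.contourArea(k),cv2.boundingRect(k),rect_on(c,R,o,k,.012))
img,R,o=ld("w2"); print(img[140:152,257].tolist(), img[214:224,257].tolist())
a=cv2.resize(img[130:235,215:300],None,fx=5,fy=5,interpolation=cv2.INTER_NEAREST)
img,R,o=ld("w1"); b=cv2.resize(img[155:245,50:145],None,fx=5,fy=5,interpolation=cv2.INTER_NEAREST)
H=max(a.shape[0],b.shape[0]); f=lambda q:cv2.copyMakeBorder(q,0,H-q.shape[0],0,0,cv2.BORDER_CONSTANT)
out=np.hstack([f(a),f(b)]); out=cv2.convertScaleAbs(out,alpha=1.8); cv2.imwrite("pics/bl.png",cv2.resize(out,(800,int(800*out.shape[0]/out.shape[1]))))
E
```

```text
w1 [ 95.20368725 199.14097438] 2251.0 (60, 167, 71, 65) (array([ 0.5067132 , -0.32666351]), (79.01048278808594, 64.40636444091797), np.float64(0.5097970764070179))
w2 [255.73897473 180.79844681] 4142.0 (226, 144, 60, 75) (array([ 0.50713162, -0.33109076]), (79.04456329345703, 59.157447814941406), np.float64(0.5060211467449625))
[[111, 125, 121], [116, 126, 125], [118, 132, 130], [80, 83, 76], [25, 16, 6], [65, 34, 11], [85, 48, 26], [83, 46, 16], [87, 49, 22], [85, 50, 24], [85, 50, 23], [82, 47, 21]] [[51, 28, 10], [47, 28, 13], [52, 32, 18], [52, 30, 8], [53, 24, 7], [53, 57, 56], [61, 74, 79], [71, 79, 83], [63, 75, 76], [66, 75, 77]]
```

View pics/bl.png

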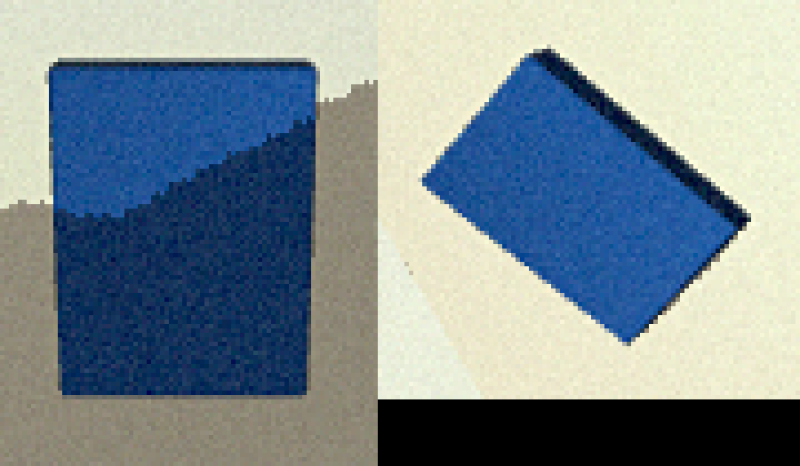

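```bash
python3 - <<'E'
from h import *
c=bot.capture("wrist"); s=4.444
A=np.array([(50,66),(315,66),(306,395),(60,395)])/s+[214.5,129.5]
B=(np.array([(532,53),(740,225),(628,342),(423,181)])-[377.8,0])/s+[49.5,154.5]
z1=np.load("w1.npz");z2=np.load("w2.npz")
Aw=plane(c,z2["R"],z2["o"],A,.012);Bw=plane(c,z1["R"],z1["o"],B,.012)
print(Aw.mean(0),Bw.mean(0)); print(Aw[:,:2].round(4).tolist()); print(Bw[:,:2].round(4).tolist())
for i in range(4):
    j=np.argmin(np.linalg.norm(Bw-Aw[i],axis=1)); print(tri(z2["o"],rays(c,z2["R"],A[i])[0],z1["o"],rays(c,z1["R"],B[j])[0]))
v=Aw[3]-Aw[0]+Aw[2]-Aw[1]; print(np.arctan2(v[1],v[0]))
print(np.linalg.norm(Aw[1]-Aw[0]),np.linalg.norm(Aw[3]-Aw[0]))
E
```

```text
[ 0.50753291 -0.33100106  0.012     ] [ 0.50713709 -0.32819539  0.012     ]
[[0.4871, -0.3757], [0.4588, -0.3247], [0.5278, -0.2859], [0.5565, -0.3378]]
[[0.4587, -0.3214], [0.5268, -0.2831], [0.5556, -0.3352], [0.4874, -0.3731]]
(array([ 0.48777883, -0.37578674,  0.0087742 ]), np.float64(0.00021055777970498346))
(array([ 0.459034  , -0.32402903,  0.00822324]), np.float64(0.00015780671103889088))
(array([ 0.52814071, -0.28493225,  0.0090876 ]), np.float64(0.0011815522026109295))
(array([ 0.55711526, -0.33741512,  0.00927761]), np.float64(0.0011582734426630048))
0.5061771430453283
0.05833831541451272 0.07913218517792286
```

The plate's top triangulates to about 9 mm against 12 mm nominal, within the calibration error. Its centre is (0.5075, -0.331) with yaw 0.506. Guarded descent and grasp next.

```bash
python3 - <<'E'
from h import *
rot=[np.pi,0,.506+np.pi/2]
bot.command_gripper(.074)
bot.move_linear([.5075,-.331,.04],rot,.15)
f0=np.array(bot.read_contact_force())
for z in [.03,.026,.023,.021,.019]:
    bot.move_linear([.5075,-.331,z],rot,.03); f=np.array(bot.read_contact_force()); print(z,bot.read_tool_pos()[2],(f-f0).round(2))
    if f[2]-f0[2]>3: break
print(bot.read_time(),bot.read_width())
c,R,o=wristcap(); cv2.imwrite("pics/w3.png",c["image"])
E
```

```text
0.03 0.02983275769854946 [0.14 0.57 0.14]
0.026 0.025697279500565773 [0.16 1.48 0.04]
0.023 0.022727200120781936 [0.66 0.56 0.57]
0.021 0.020852903031735072 [ 0.33 -0.06  0.89]
0.019 0.018845803777211713 [0.34 0.82 0.2 ]
7.025 0.07407715202231012
```

View pics/w3.png

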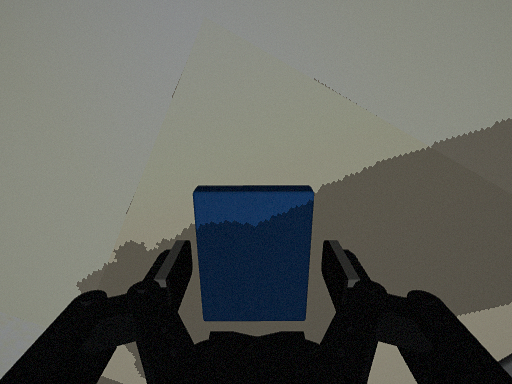

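```bash
python3 - <<'E'
from h import *
rot=[np.pi,0,.506+np.pi/2]
bot.move_linear([.5075,-.331,.0215],rot,.05)
f0=np.array(bot.read_contact_force())
bot.command_gripper(.05); print(bot.read_width(),np.array(bot.read_contact_force())-f0)
bot.move_linear([.5075,-.331,.16],rot,.15); print(bot.read_width(),np.array(bot.read_contact_force())-f0,bot.read_time())
c,R,o=wristcap(); cv2.imwrite("pics/w4.png",c["image"]); cs=bot.capture("side"); crop(cs["image"],170,90,190,150,4,"pics/s4.png")
E
```

```text
0.05801222875851548 [ 0.74952197 -0.80489964  4.50594683]
0.05827004548181251 [-0.73564053 -0.48857187 -2.19366114] 8.6833
```

View pics/w4.png

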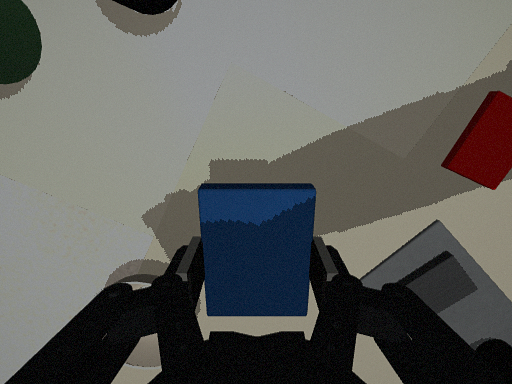

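View pics/s4.png

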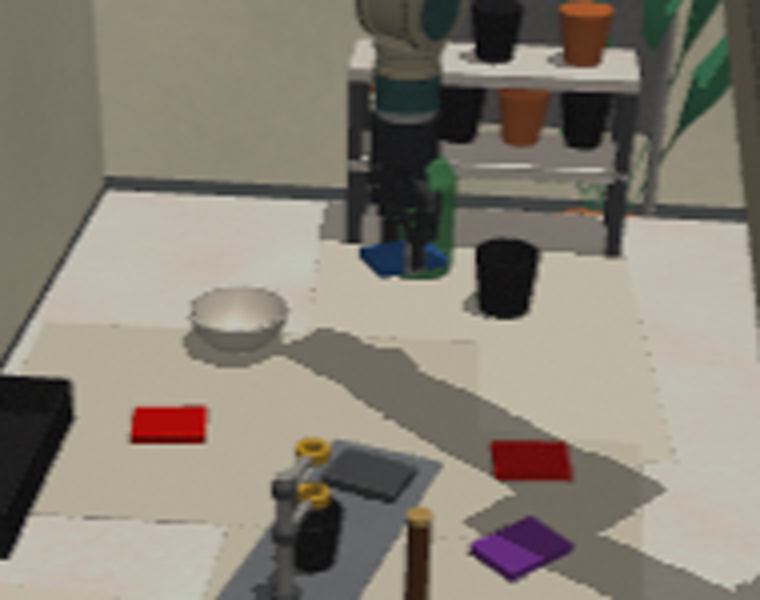

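The plate is held and level (w4: blue at x 200–315, y 183–316). Next I measure its pose in the hand and take a closer view of the dark plate with the tool offset, so the held plate doesn't hide it.

```bash
python3 - <<'E'
from h import *
c=bot.capture("wrist")
img=cv2.imread("pics/w1.png");z=np.load("w1.npz");R,o=z["R"],z["o"]
B=np.array([(244,132.5),(291,136),(284,194.5),(241,191.5)]); P=plane(c,R,o,B,.018)
ctr=P.mean(0); v=P[1]-P[0]+P[2]-P[3]; print(ctr,np.arctan2(v[1],v[0]),[np.linalg.norm(P[i]-P[(i+1)%4]) for i in range(4)])
psi=np.arctan2(v[1],v[0])
if psi<0: psi+=np.pi
# stand foot edges rough
up=np.array([np.sin(psi),-np.cos(psi)])
p=ctr[:2]+up*.045
bot.move_ptp([p[0],p[1],.17],[np.pi,0,psi]); c,R,o=wristcap(); cv2.imwrite("pics/w5.png",c["image"]);np.savez("w5.npz",R=R,o=o); print(bot.read_time(),psi,bot.read_tool_pos(),bot.read_tcp_rot(),bot.read_qpos()[5])
crop(c["image"],180,60,200,150,4,"pics/w5z.png")
E
```

```text
[ 0.51767569 -0.0858423   0.018     ] 1.2365884961718632 [np.float64(0.060026164825228406), np.float64(0.07928982137425815), np.float64(0.058943569594216594), np.float64(0.07925499587256564)]
10.0167 1.2365884961718632 [ 0.56021268 -0.10136268  0.16989234] [3.14151046e+00 4.05175588e-04 1.23617736e+00] 0.042272547251280705
```

View pics/w5.png

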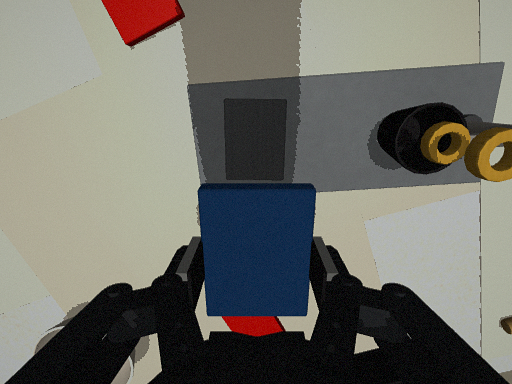

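View pics/w5z.png

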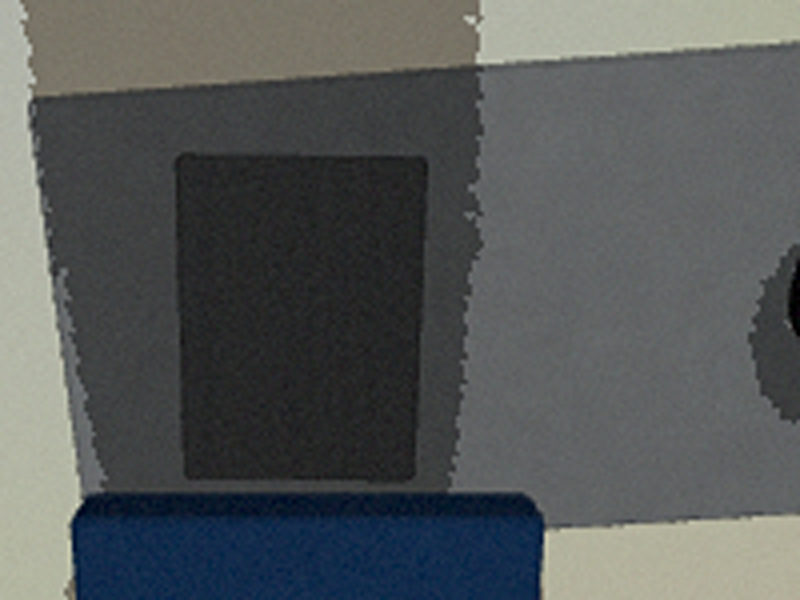

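```bash
python3 - <<'E'
from h import *
c=bot.capture("wrist"); img=c["image"]
crop(img,190,176,135,150,4,"pics/w5b.png")
E
```

```text
(no output)
```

View pics/w5b.png

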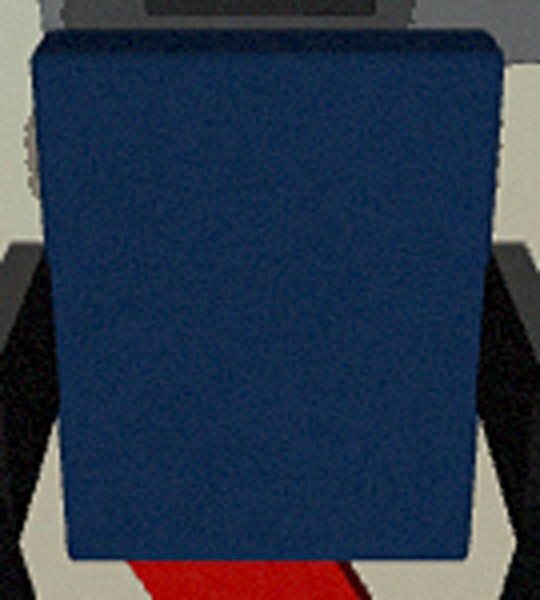

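```bash
python3 - <<'E'
from h import *
c=bot.capture("wrist"); M=c["tool_from_camera"]
B=np.array([(35,54),(501,54),(468,558),(70,558)])/4+[189.6,175.6]
for zt in [.0075,.0095,.0115]:
    P=plane(c,M[:3,:3],M[:3,3],B,zt); L=np.roll(P,-1,0)-P
    print(zt,P.mean(0).round(4),np.linalg.norm(L,axis=1).round(4),"tilt",L[0][:2],"ydir",(P[3]-P[0]+P[2]-P[1])[:2]/.16)
D=np.array([(176,155),(427,160),(414,479),(186,477)])/4+[179.6,59.6]
z=np.load("w5.npz"); R,o=z["R"],z["o"]
for h in [.016,.018,.02]:
    P=plane(c,R,o,D,h); L=np.roll(P,-1,0)-P; v=P[3]-P[0]+P[2]-P[1]; w=P[1]-P[0]+P[2]-P[3]
    print(h,P.mean(0).round(4),np.linalg.norm(L,axis=1).round(4),"xjaw angle",np.arctan2(w[1],w[0]),np.arctan2(v[1],v[0])+np.pi/2)
# height of dark via w1
D1=np.array([(244,132.5),(291,136),(284,194.5),(241,191.5)]).mean(0); z1=np.load("w1.npz")
print(tri(o,rays(c,R,D.mean(0))[0],z1["o"],rays(c,z1["R"],D1)[0]))
E
```

```text
0.0075 [ 0.0023 -0.0038  0.0075] [0.0565 0.0763 0.0572 0.0763] tilt [5.64658203e-02 6.37678626e-05] ydir [0.00096952 0.95341578]
0.0095 [ 0.0023 -0.0025  0.0095] [0.0574 0.0775 0.0582 0.0775] tilt [5.73739261e-02 6.47934028e-05] ydir [0.00098511 0.96874899]
0.0115 [ 0.0023 -0.0012  0.0115] [0.0583 0.0787 0.0591 0.0787] tilt [5.8282032e-02 6.5818943e-05] ydir [0.0010007 0.9840822]
0.016 [ 0.5185 -0.0861  0.016 ] [0.0595 0.0787 0.0594 0.0793] xjaw angle 1.2218903990581123 1.2289691064957458
0.018 [ 0.5182 -0.086   0.018 ] [0.0591 0.0781 0.059  0.0787] xjaw angle 1.2218903990581143 1.2289691064957458
0.02 [ 0.5179 -0.0859  0.02  ] [0.0586 0.0775 0.0585 0.0781] xjaw angle 1.2218903990581134 1.2289691064957455
(array([ 0.51664711, -0.08546367,  0.01656988]), np.float64(2.3896126319018454e-05))
```

Dark plate measured at (0.518, -0.086), height about 17 mm. The held plate shows a small camera bias in the tool frame, and I cancel it by aligning relatively. Now a guarded placing.

```bash
python3 - <<'E'
from h import *
x,y=.5191,-.0888; rot=[np.pi,0,1.2255]
bot.move_linear([x,y,.10],rot,.15); bot.move_linear([x,y,.05],rot,.1); bot.pause(.2)
f0=np.array(bot.read_contact_force()); 
for z in np.arange(.045,.034,-.0015):
    bot.move_linear([x,y,z],rot,.03); f=np.array(bot.read_contact_force())-f0; print(round(z,4),round(bot.read_tool_pos()[2],4),f.round(2))
    if f[2]>3: break
print(bot.read_time())
bot.command_gripper(.075); print(bot.read_width(),bot.read_tool_pos())
bot.move_linear([x,y,.08],rot,.1)
u=np.array([np.sin(1.2255),-np.cos(1.2255)])*.03
bot.move_linear([x+u[0],y+u[1],.17],rot,.2)
c,R,o=wristcap(); cv2.imwrite("pics/w6.png",c["image"]);np.savez("w6.npz",R=R,o=o); print(bot.read_time())
crop(c["image"],150,40,250,187,3.2,"pics/w6z.png")
E
```

```text
0.045 0.0447 [-0.59 -1.01  0.14]
0.0435 0.0434 [ 0.13 -1.76 -0.48]
0.042 0.0419 [-0.32 -1.74 -0.17]
0.0405 0.0404 [-0.52 -0.55 -0.13]
0.039 0.0403 [-4.54  0.53  9.48]
12.9833
0.07483244540010002 [ 0.51949674 -0.08892109  0.03916939]
14.525
```

View pics/w6.png

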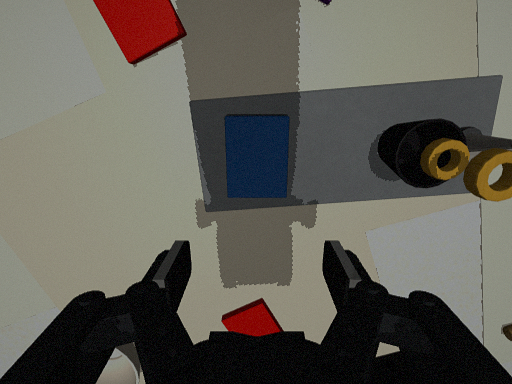

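View pics/w6z.png

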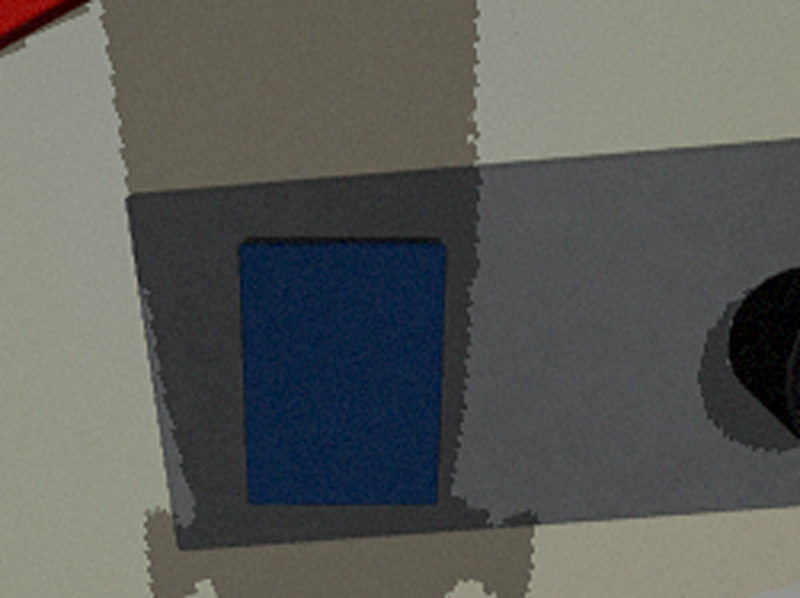

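The stack looks square: blue fully covers the dark plate, with only its lower edge visible at the top. Now an overhead view of the collars, with the camera above the axis, and I check the stack numerically.

```bash
python3 - <<'E'
from h import *
bot.move_ptp([.632,.023,.2],[np.pi,0,1.2255])
c,R,o=wristcap(); cv2.imwrite("pics/w7.png",c["image"]);np.savez("w7.npz",R=R,o=o); print(bot.read_time(),o)
crop(c["image"],156,20,200,150,4,"pics/w7z.png")
B=np.array([(240,245),(445,245),(438,504),(248,503)])/3.2+[149.6,39.6]
z=np.load("w6.npz"); P=plane(c,z["R"],z["o"],B,.030); L=np.roll(P,-1,0)-P; w=P[1]-P[0]+P[2]-P[3];v=P[3]-P[0]+P[2]-P[1]
print("blue",P.mean(0),np.linalg.norm(L,axis=1),np.arctan2(w[1],w[0]),np.arctan2(v[1],v[0])+np.pi/2)
E
```

```text
15.2333 [0.55413609 0.0534953  0.31546671]
blue [ 0.5186271  -0.08613732  0.03      ] [0.05849836 0.0784961  0.05969611 0.07815517] 1.2216291273183062 1.2267563969151294
```

View pics/w7z.png

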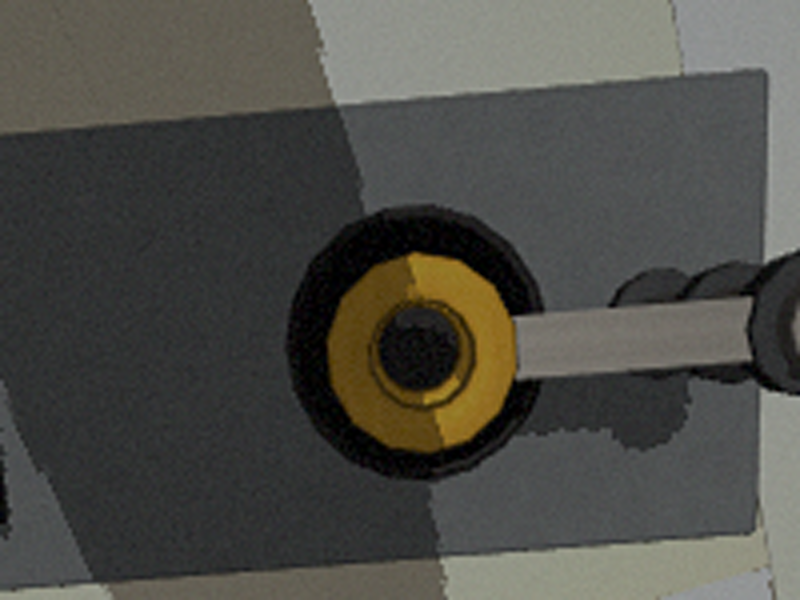

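```bash
python3 - <<'E'
from h import *
c=bot.capture("wrist"); z=np.load("w7.npz"); R,o=z["R"],z["o"]
pu=np.array([423,353])/4+[155.6,19.6]; pl=np.array([419,348])/4+[155.6,19.6]
print(plane(c,R,o,pu,.132),plane(c,R,o,pl,.072))
foot=np.array([(767,70),(755,530)])/4+[155.6,19.6]; F=plane(c,R,o,foot,.006); print("foot end",F, F.mean(0), np.arctan2(*(F[0]-F[1])[[1,0]]))
# heights from w1 (upper mouth, lower mouth)
z1=np.load("w1.npz"); img=cv2.imread("pics/w1.png"); crop(img,350,140,120,90,6,"pics/w1c.png")
for p,q in [((424,193),pu),((399,180),pl)]:
    print(tri(z1["o"],rays(c,z1["R"],p)[0],o,rays(c,R,q)[0]))
E
```

```text
[[0.55902948 0.05489071 0.132     ]] [[0.55937012 0.05487967 0.072     ]]
foot end [[0.52727037 0.16072547 0.006     ]
 [0.64065283 0.12959777 0.006     ]] [0.5839616  0.14516162 0.006     ] 2.87365676083559
(array([0.55870872, 0.0553834 , 0.12526409]), np.float64(0.0013344787330834868))
(array([0.55898109, 0.05505223, 0.0790068 ]), np.float64(0.0006385315477431568))
```

View pics/w1c.png

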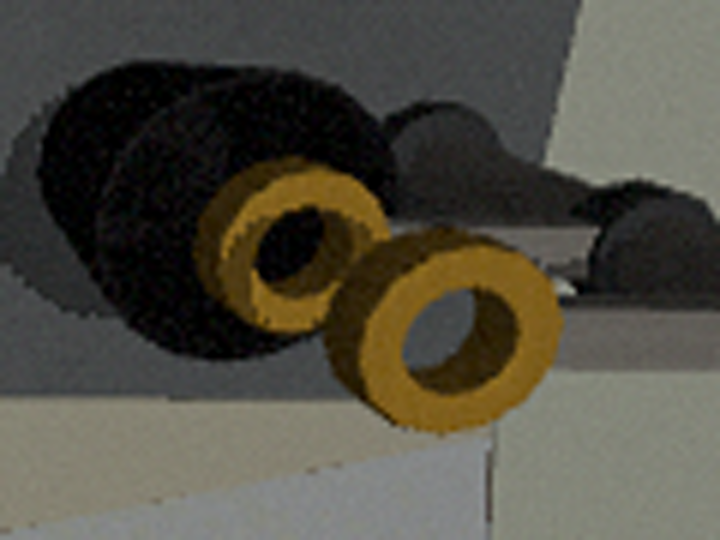

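Blue is within 0.5 mm of the dark plate and parallel within 0.01 rad. The collar axis is about (0.559, 0.055), and the two mouths agree within 0.5 mm. Next, overhead views of the green stake.

```bash
python3 - <<'E'
from h import *
bot.move_linear([.632,.023,.3],None,.3)
bot.move_ptp([.568,.328,.30],[np.pi,0,1.2255])
c,R,o=wristcap(); cv2.imwrite("pics/w8.png",c["image"]);np.savez("w8.npz",R=R,o=o); print(bot.read_time(),o,bot.read_qpos())
crop(c["image"],156,20,200,150,4,"pics/w8z.png")
E
```

```text
17.0083 [0.4912822  0.35713295 0.41629626] [ 4.23169956e-01  3.14479554e-01  1.14971196e-01  1.37197111e+00
 -5.41340844e-04  7.70264371e-01]
```

View pics/w8z.png

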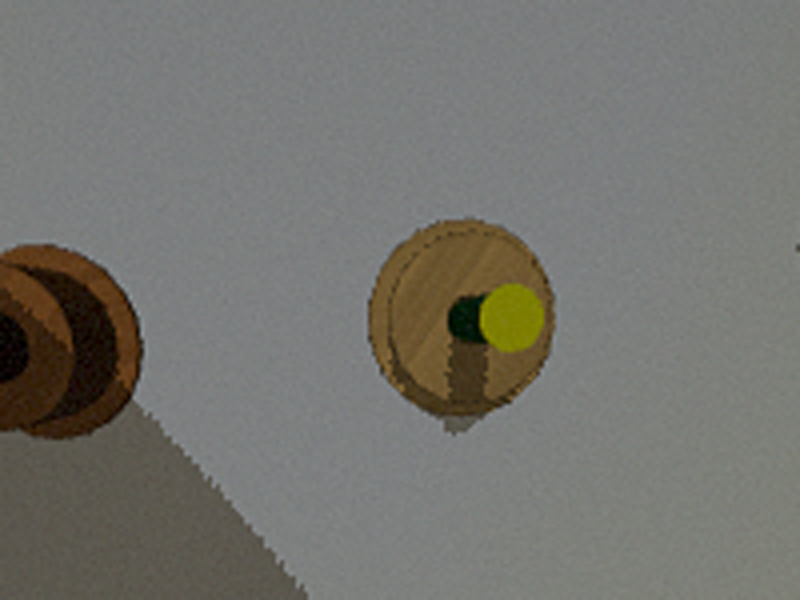

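View pics/w8.png

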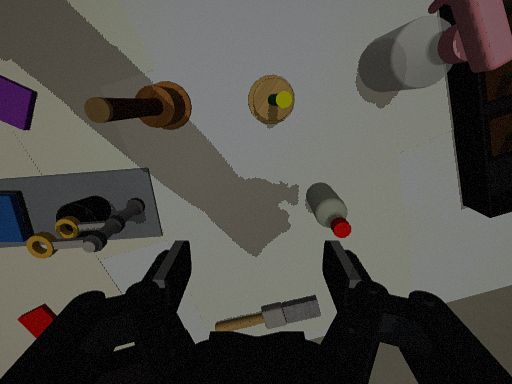

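```bash
python3 - <<'E'
from h import *
c=bot.capture("wrist"); z=np.load("w8.npz"); R,o=z["R"],z["o"]
ym=lambda i: cv2.inRange(cv2.cvtColor(i,cv2.COLOR_BGR2HSV),(26,150,60),(35,255,255))
k=[b for b in blobs(ym(c["image"]),30)]; print([(cen(b).round(1),cv2.contourArea(b)) for b in k])
b=min(k,key=lambda b:np.linalg.norm(cen(b)-[284,100])); p=cen(b)
print("top",plane(c,R,o,p,.198)); print("holder",plane(c,R,o,np.array([471,317])/4+[155.6,19.6],.06), "stake entry",plane(c,R,o,np.array([466,319])/4+[155.6,19.6],.06))
for n in ["top","side"]:
    cc=bot.capture(n); Rc,oc=fixed(cc)
    for b in blobs(ym(cc["image"]),3):
        q=cen(b); X,g=tri(o,rays(c,R,p)[0],oc,rays(cc,Rc,q)[0])
        if g<.03: print(n,q,X.round(4),g.round(4), plane(cc,Rc,oc,q,.198))
E
```

```text
[(array([283.5,  98.3]), 197.0)]
top [[0.49687699 0.37689832 0.198     ]]
holder [[0.49669309 0.37725183 0.06      ]] stake entry [[0.49672078 0.37559446 0.06      ]]
```

```bash
python3 - <<'E'
from h import *
z=np.load("w8.npz"); R,o=z["R"],z["o"]; c=bot.capture("wrist")
for n,q0,r in [("top",(135,204),6),("side",(257,243),6)]:
    cc=bot.capture(n); Rc,oc=fixed(cc); i=cc["image"].astype(int)
    m=((np.minimum(i[:,:,1],i[:,:,2])-i[:,:,0])>60); ys,xs=np.nonzero(m); s=np.hypot(xs-q0[0],ys-q0[1])<r
    if not s.any(): print(n,"none"); continue
    q=np.array([xs[s].mean(),ys[s].mean()]); X,g=tri(o,rays(c,R,(283.5,98.3))[0],oc,rays(cc,Rc,q)[0]); print(n,s.sum(),q,X.round(4),round(g,4),plane(cc,Rc,oc,q,.198))
print(bot.read_time())
E
```

```text
top none
side 14 [256.         243.42857143] [0.4963 0.377  0.1967] 0.0012 [[0.49553177 0.37858799 0.198     ]]
17.3083
```

The stake's top triangulates to z 0.197, near (0.4965, 0.377). I'll descend around it with open jaws and check its centring between the pads.

```bash
python3 - <<'E'
from h import *
rot=[np.pi,0,1.2255]
bot.command_gripper(.06)
bot.move_linear([.4965,.3765,.30],rot,.2)
c,R,o=wristcap(); cv2.imwrite("pics/w9a.png",c["image"])
bot.move_linear([.4965,.3765,.215],rot,.15)
c,R,o=wristcap(); cv2.imwrite("pics/w9.png",c["image"]); print(bot.read_time(),bot.read_tool_pos())
E
```

```text
19.0083 [0.49761739 0.37682556 0.2163499 ]
```

View pics/w9.png

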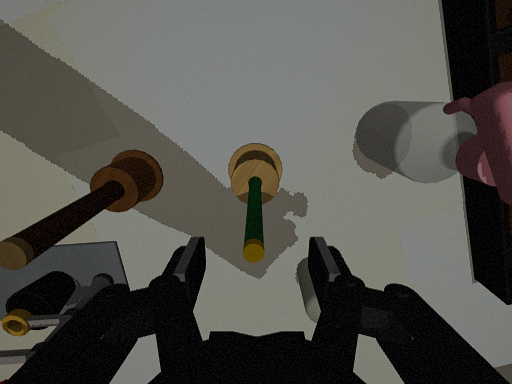

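Pad mid-line is at x≈257 and the stake top at (254.5,253), so the stake sits about 1.4 mm to the −x side. I correct for that, descend and grip.

```bash
python3 - <<'E'
from h import *
rot=[np.pi,0,1.2255]
bot.move_linear([.496,.3752,.164],rot,.1); bot.pause(.1)
f0=np.array(bot.read_contact_force())
bot.command_gripper(.005); print(bot.read_width(),np.array(bot.read_contact_force())-f0,bot.read_tool_pos(),bot.read_tcp_rot())
c,R,o=wristcap(); cv2.imwrite("pics/w10.png",c["image"])
bot.move_linear([.496,.3752,.25],rot,.12); print(bot.read_width(),np.array(bot.read_contact_force())-f0)
bot.move_linear([.496,.3752,.36],rot,.25)
print(bot.read_time())
c,R,o=wristcap(); cv2.imwrite("pics/w11.png",c["image"]); np.savez("w11.npz",R=R,o=o)
s=bot.capture("side"); crop(s["image"],200,130,130,180,3.3,"pics/s11.png")
E
```

```text
0.010795853333923732 [-0.2363229  -0.66089886  1.57694662] [0.4961639  0.37526615 0.16435027] [ 3.14122815e+00 -3.26970718e-04  1.22545331e+00]
0.01043848671388736 [-0.11874598 -0.28738419 -0.02595388]
21.775
```

View pics/w11.png

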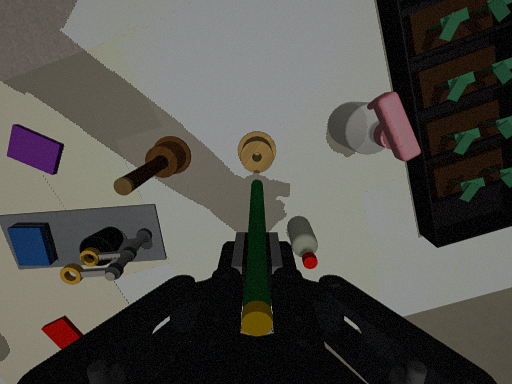

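View pics/s11.png

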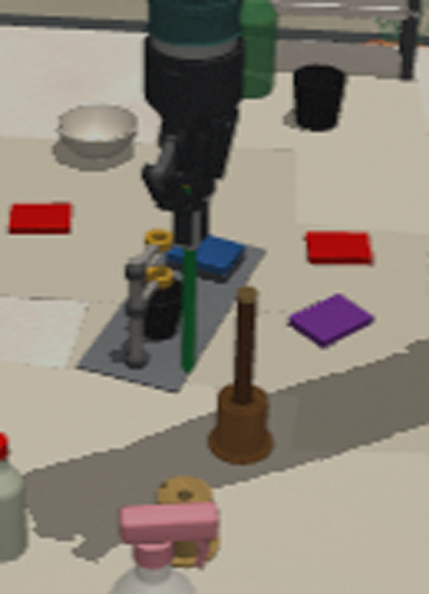

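The stake is drawn and hangs straight (w11: foot at (257,185), empty holder bore at (257,155)). The jaws' plane sits at image x≈257, which confirms a camera bias of about 2.3 mm in tool x. Corrected for that, the collar axis is about (0.558, 0.053). I move over it and look.

```bash
python3 - <<'E'
from h import *
rot=[np.pi,0,1.2255]
bot.move_linear([.5582,.0527,.36],rot,.25); 
bot.move_linear([.5582,.0527,.325],rot,.1); bot.pause(.2)
c,R,o=wristcap(); cv2.imwrite("pics/w12.png",c["image"]); np.savez("w12.npz",R=R,o=o)
print(bot.read_time(),bot.read_tool_pos(),bot.read_width()); crop(c["image"],190,110,130,97,6,"pics/w12z.png")
s=bot.capture("side"); crop(s["image"],200,130,100,120,5,"pics/s12.png"); cv2.imwrite("pics/s12f.png",s["image"])
E
```

```text
24.0917 [0.55866906 0.05269755 0.32586868] 0.010612172884702788
```

View pics/w12z.png

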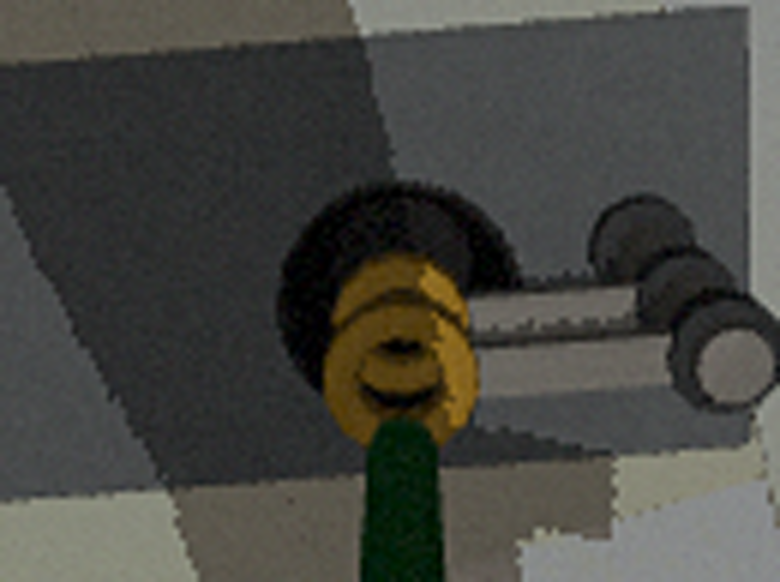

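View pics/s12.png

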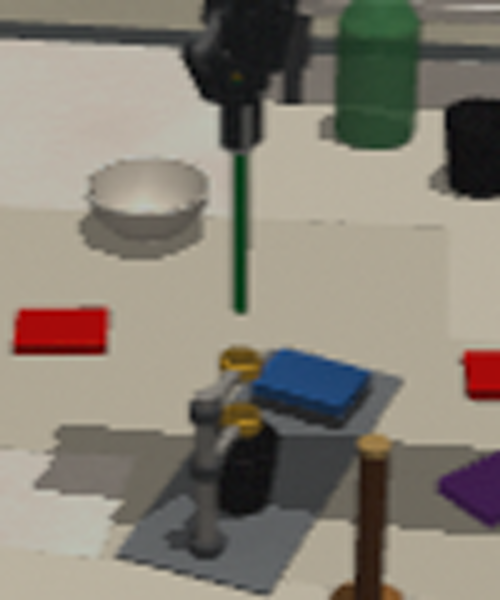

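```bash
python3 - <<'E'
from h import *
s=bot.capture("side"); R,o=fixed(s)
P=np.array([[.5582,.0527,z] for z in (.132,.17,.084)]); print(proj(s,R,o,P), "seen collar",200+240/5,130+360/5,"foot",248,130+310/5)
print(proj(s,R,o,P+[.01,0,0])-proj(s,R,o,P), proj(s,R,o,P+[0,.01,0])-proj(s,R,o,P))
img=s["image"]
# stake centroid columns in side by green mask per row
h=cv2.cvtColor(img,cv2.COLOR_BGR2HSV); m=cv2.inRange(h,(45,120,20),(85,255,140))
for r in range(160,194,4):
    x=np.nonzero(m[r,235:262])[0]; print(r,(x.mean()+235) if len(x) else None,len(x))
b=cv2.inRange(h,(15,140,60),(30,255,255))
for r in range(197,222,2):
    x=np.nonzero(b[r,235:262])[0]; print(r,(x.min()+235,x.max()+235,x.mean()+235) if len(x) else None)
c=bot.capture("wrist"); z=np.load("w12.npz")
# wrist: foot & collar rows
print("collar", plane(c,z["R"],z["o"],np.array([402,376])/6+[189.6,109.6],.132)); T=bot.read_tool_pos()
print("foot pred px if on tool axis", proj(c,z["R"],z["o"],[[T[0],T[1],T[2]-.156],[T[0],T[1],.132]]))
E
```

```text
[[247.40098453 200.66607534]
 [247.43153478 191.61755723]
 [247.36356311 211.749728  ]] seen collar 248.0 202.0 foot 248 192.0
[[-2.75362466 -0.17958081]
 [-2.79160819 -0.1760909 ]
 [-2.70709794 -0.18363447]] [[-0.32718889  1.47518669]
 [-0.33154724  1.44162359]
 [-0.32184449  1.51428752]]
160 None 0
164 247.5 2
168 247.5 2
172 247.5 2
176 247.5 2
180 247.5 2
184 247.5 2
188 247.5 2
192 None 0
197 None
199 None
201 (np.int64(244), np.int64(250), np.float64(247.0))
203 (np.int64(244), np.int64(251), np.float64(247.5))
205 (np.int64(248), np.int64(250), np.float64(249.0))
207 None
209 None
211 (np.int64(245), np.int64(250), np.float64(247.5))
213 (np.int64(244), np.int64(251), np.float64(247.5))
215 (np.int64(248), np.int64(251), np.float64(249.5))
217 None
219 None
221 None
collar [[0.55812579 0.05555869 0.132     ]]
foot pred px if on tool axis [[254.17005982 182.46206106]
 [254.39798854 173.3150923 ]]
```

In the side view the stake and both collars line up at column 247.5. In the wrist view they are within about 1 px. I descend guarded, watching lateral force.

```bash
python3 - <<'E'
from h import *
rot=[np.pi,0,1.2255]; x,y=.5578,.053
bot.move_linear([x,y,.30],rot,.1); bot.pause(.15); f0=np.array(bot.read_contact_force()); m0=np.array(bot.read_wrist_torque())
print(bot.read_tool_pos())
for z in np.arange(.29,.189,-.011):
    bot.move_linear([x,y,z],rot,.06); f=np.array(bot.read_contact_force())-f0; m=np.array(bot.read_wrist_torque())-m0
    print(round(z,3),f.round(2),m.round(3))
    if abs(f[2])>4 or np.hypot(f[0],f[1])>5: print("STOP");break
print(bot.read_time(),bot.read_tool_pos(),bot.read_width())
c,R,o=wristcap(); cv2.imwrite("pics/w13.png",c["image"]); s=bot.capture("side"); crop(s["image"],200,130,100,120,5,"pics/s13.png")
crop(c["image"],170,110,180,135,4.4,"pics/w13z.png")
E
```

```text
[0.55823139 0.05296272 0.30071485]
0.29 [ 0.84 -1.    1.31] [ 0.03   0.026 -0.033]
0.279 [ 0.   -0.56  0.56] [0.063 0.022 0.015]
0.268 [ 0.46 -0.6   0.35] [ 0.072  0.053 -0.019]
0.257 [-0.09 -0.2   0.95] [ 0.046  0.07  -0.001]
0.246 [ 0.01 -1.35  0.66] [0.029 0.068 0.048]
0.235 [ 1.41 -0.13 -0.29] [-0.027  0.086 -0.048]
0.224 [-0.49 -1.13  0.5 ] [0.111 0.062 0.042]
0.213 [ 0.42 -1.05  1.18] [0.056 0.089 0.007]
0.202 [ 0.18 -0.85  0.35] [0.082 0.048 0.013]
0.191 [ 0.29 -0.86  0.48] [ 0.125  0.096 -0.074]
28.1083 [0.55724636 0.05301649 0.19027332] 0.010698769303152918
```

View pics/w13z.png

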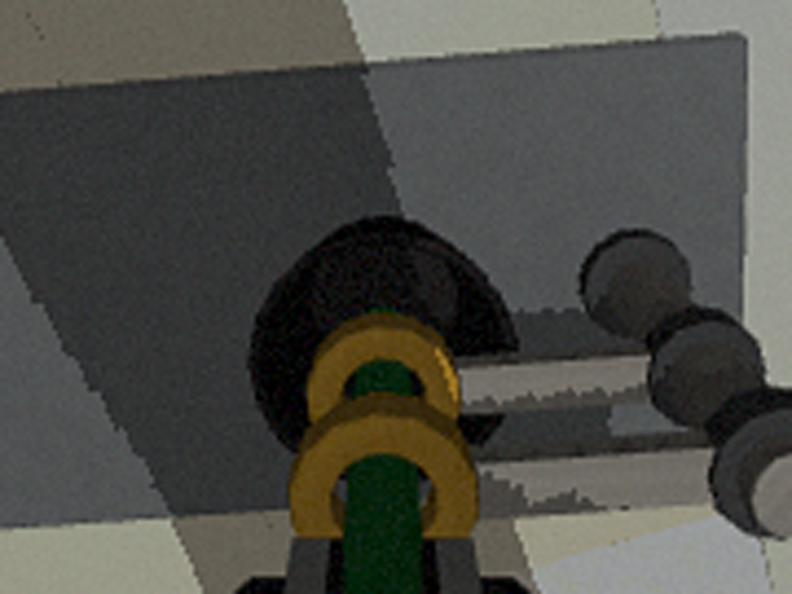

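View pics/s13.png

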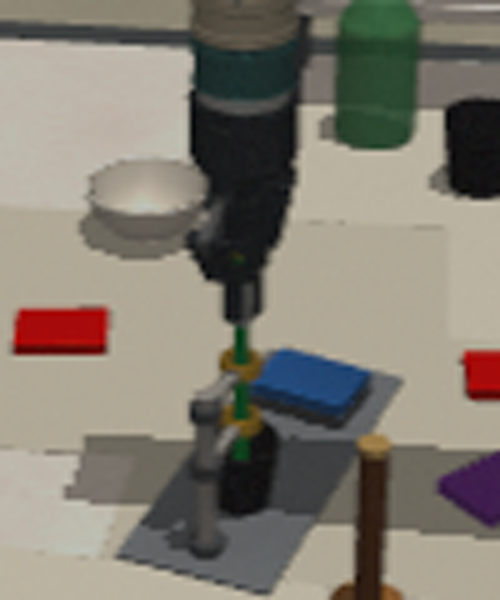

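The stake passes through both collars and its tip is visible below the lower one, inside the pot (side crop (242,455)). No contact force shows, and kinematics put the foot at about 34 mm. I settle, take the last readings and sign off.

```bash
python3 - <<'E'
from h import *
bot.pause(.5); print(bot.read_tool_pos(),bot.read_tcp_rot(),np.abs(bot.read_dq()).max(),bot.read_width(),bot.read_contact_force(),bot.read_time())
bot.sign_off()
E
```

```text
[0.55783852 0.05300398 0.19106431] [ 3.14147080e+00 -4.76695467e-05  1.22550396e+00] 0.0013801031154709893 0.010205196083909983 [-0.41789742  0.27765034 -0.37967237] 28.7083
the job is handed in; nothing more can be done
```

I stacked the blue plate on the dark plate and let go. I then drew the green stake, threaded it through both collars, and handed the job in at 28.7 s of the 61 s limit with the stake still held. No verdict is reported, so the results below are my own measurements.

- **Plate:** the wrist view showed the blue plate's centre about 0.5 mm from the dark plate's earlier position, and parallel within about 0.01 rad. The dark plate could not be seen directly after stacking because the blue one covers it. The last side view shows the stack undisturbed.
- **Stake:** the wrist and side views show it upright through both collars. Lateral force stayed within about 1.5 N on the way down.
- **Foot height:** about 35 mm above the table. This comes from the arm's position at the grip and at the end, assuming the stake did not slip, and was not measured directly.
- **At sign-off:** the arm was at rest with the jaws on the stake, reading about 10 mm open. I had no direct reading of the grip force.

**Disagreements between measurements:**
- The wrist camera was off by about 2.3 mm sideways. I found this from the gripped parts and corrected for it.
- Triangulated heights came out 1–3 mm low for the plates. For the collars they were 5–7 mm low; much of that was imprecise pixel picks, and I did not recompute them.
- The gripper width read about 1.5–2 mm under the true size.
- The top camera could not find the yellow end of the stake, so its height was checked with the side camera (197 mm against 198 mm).

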